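# Clamp down the pug mill's hopper lid

## Robot

A 7-joint arm with a two-finger parallel gripper is mounted at the origin on the work surface. World frame = base frame: x ahead of the robot, y to its left, z up, the work surface at z = 0. Lengths are in m, angles in rad, forces in N, time in s.
With the tool pointing down it reaches from about 0.4 to 0.875 m from the base axis. Payload 19.3 kg.
Tool frame: the origin (TCP) lies midway between the tips of the shut fingers; the grasp point (between the pads) lies 19 mm behind it (bot.tcp_to_grasp is the distance from the TCP to the grasp point, in m); z points along the fingers, y is the direction in which the jaws open and shut (so a half turn about z gives the same grasp; the last joint's range is limited). The gripper opens to 85 mm and grips with 20 to 120 N. Pads are 22 mm wide; open, the fingers measure 114 mm over their backs; the gripper's body (76 mm by 85 mm) begins 54 mm behind the grasp point. The pads swing forward as they close: fully open they stand 13 mm farther back than shut.
Start: joints at [1.221, 0.521, -0.036, 1.599, 0.021, 1.021, -0.113], TCP at [0.173, -0.601, 0.231] pointing down, gripper open.
Joint ranges: [-2.91, 2.91], [-0.3, 2.13], [-1.5, 1.42], [0.17, 2.43], [-1.26, 4.41], [0.16, 1.93], [-2.52, 2.52]. Speed limits (rad/s): [1.89, 1.89, 2.39, 2.39, 3.01, 3.01, 3.01].

## Interface

Orientations are given as [roll, pitch, yaw] about the fixed x, y, z axes, in that order (R = Rz(yaw) Ry(pitch) Rx(roll)).
In Python, from workcell import bot gives the robot as it stands. The module is installed in compiled form; this text tells all that it offers.
- The arm moves only by the tool drive_tool, never from a script. Its argument "series" is a list of rows, each a list of 5 numbers: the opening in per cent of the stroke, from 0 (shut) to 100 (fully open), then the shift along the world's x, y, z in m, then the turn about the world's z in rad. A call has 1 to 12 rows; each row shifts and turns the pose as measured when the row begins; what a row does not reach is not made up. A row lasts 1/10 s, in which the tool goes at most 50 mm and 8.59 degrees, less where a joint would pass 70% of its speed; a pose out of reach is approached as far as the arm can. A call with a gripper value outside its range is refused whole. The fingers move at their own pace and stop on an object; "newtons" is the grip in N (left out, the last holds). Time passes only in rows, so rows that do not move let the fingers close. It gives the time, the measured TCP pose, the force and the opening at its end, in the units of the state.
- bot.observe(): the state, without advancing time (a new reading comes with each control period).
- bot.grab_frame(name): name is "side" or "top"; returns the picture (400x640x3 uint8, red, green, blue); there is no depth.
- bot.camera_info(name): a dict with "fx", "fy", "cx", "cy" (pixels), "k1" (the pictures are not rectified: a ray, as slopes to the right and down, at radius r is drawn at 1 + k1 r^2 times it, then the intrinsics apply), "cam_to_world" (4x4, takes a point from camera to world coordinates). Camera axes: x right, y down, z forward; pixel columns grow to the right and rows downward; lengths in m; the calibration is good to about 2 mm. A picture is of the moment at which its call begins. camera_info takes no time and is no camera call.
- bot.job_done(): hands the job in, once; it reports no verdict.
Trained networks look in the newest picture that a camera, given by its name, has taken for a name from the list of things; names that differ only in an ending like _2 or _b are one class to them, and where a whole thing is asked for, a point or a joint stands for the part that bears it (a point fixed in the world has none). Each returns a list of dicts, best first, with "conf" (0 to 1); they miss things now and then, are a little off and sometimes report something else, mostly with a low value. They report only what shows in the picture. A call takes as long as a camera call. They do not tell look-alikes from the thing itself.
- bot.masks_of(camera, target): "mask" (400x640 bool, what is visible of it) and "point" ([column, row] in pixels, amid what is visible of it).
The state is a dict: "clock": time; "qpos": joint angles; "qd": joint speeds; "joint_efforts": joint torques, N m; "position": TCP position; "tool_rot": TCP orientation; "force": force on the tool from outside, world axes, zero at the start; "moment": the same for the moment, N m; "grip_width": finger opening in m.
Only numpy, scipy, OpenCV 4.12 (cv2) and the standard library are available. Lean on these libraries where they do the work, as an engineer would, in place of code of your own. Each camera call takes 0.05 s, during which the arm holds its last target.

## Task

The lid lies on the hopper of the pug mill, but its clamp screw is still slack. Wind the screw's T-handle clockwise - the shelf above leaves room for about half a turn at a time, then take the other end of the bar - until the lid is squeezed hard down on its rubber gasket and the screw will go no further by hand, then let go. Leave the pots and tools around it where they stand; the tall vase tips easily.

Things in the scene. Friction and masses are not known exactly. Their poses are not given: they have to be found in the camera images.
- pugmill: bench pug mill, fixed: blue hopper, horizontal aluminium barrel, motor; 750 mm long (its y), 300 mm deep. Origin: on the table under the middle of the hopper; -x is its front (the robot's side), z up. The hopper's mouth slopes 35 degrees, facing up and to the front; over the lid a clamp screw with a T-handle stands square to the slope, so a hand working it must be tilted likewise.
- handle_hub (a point): centre of the T-handle's bar, on the screw's axis, about 305 mm above the table. Dark steel bar 130 mm long, 16 mm thick, 20 mm high (along the screw), flat-sided; hub of 16 mm radius. The axes turn with the bar: y along the bar, z along the screw and outwards (35 degrees from vertical, leaning to the machine's front), x across the bar.
- t_handle (a joint): angle of the T-handle (rad): 0 with the bar level across the hopper, growing clockwise as seen from outside; right-hand thread, 10 mm inwards a turn. Starts between -1.2 and 0.8. Friction 0.18 N m; it stays where left. The foot meets the lid 0.4 to 0.8 turn on from 0 (varies with the gasket) and the lid is hard down about 0.3 turn later, where resistance rises steeply.
- strap_mid (a point): middle of the outer face of the steel strap (45 mm wide, 270 mm long along the machine's y, studs 22 mm high 120 mm either side) that bridges the lid and carries the screw; round the screw a boss 10 mm high of 19 mm radius. Axes as the machine's. 50 mm below the bar's centre at joint angle 0, about 41 mm when tight.
- shelf_edge (a point): middle of the lower front edge of the slatted wooden shelf on top of the pug mill: 394 mm above the table, level, 360 mm wide, reaching back 198 mm (20 mm bars below it 145 mm either side); axes as the machine's. It overhangs the T-handle, so a hand, tilted, can follow the bar only from some 25 degrees above level on one side, by the bottom, to the same on the other.
- hopper_lid (a joint): how far the lid has been pressed down into its springy gasket (m), square to the slope: 0 lying loose on it, 0.003 hard down on the solid rim; the last takes about 50 N.
- lid_centre (a point): middle of the lid's boss, where the screw's foot presses; axes as the machine's. The lid is an aluminium plate 190 x 190 x 10 mm with two low bar handles.
- vase_mid (a point): middle (125 mm up) of a tall terracotta vase, 250 mm high, 92 mm wide near the top on a foot of 52 mm: top-heavy, tips easily. Stands on the table in front of the machine's gear case.
- tool_mug_mid (a point): middle (50 mm up) of a white mug 84 mm wide, 100 mm high, with wooden tools standing in it up to 215 mm above the table.
- glaze_jar_mid (a point): middle (60 mm up) of a closed jar, 84 mm wide and 120 mm high, on the table.
- bowl_mid (a point): middle (30 mm up) of a terracotta bowl, 140 mm wide and 60 mm high, on the table.
- paddle_mid (a point): centre of a flat wooden paddle, 185 x 60 x 14 mm, lying on the table in front of the hopper.
- shelf_bowl_mid (a point): middle (35 mm up) of a white bowl, 120 mm wide and 70 mm high, on the machine's shelf.
- shelf_bat_mid (a point): centre of a plaster disc, 140 mm wide and 22 mm thick, lying on the machine's shelf beside the bowl.
Things that resemble listed ones, but are neither listed nor needed, are in the scene too. Leave any turquoise or yellow look-alike of the part that bears vase_mid alone.

How it is judged:
On the way:
1. the screw's foot has come down on the lid and begins to squeeze the gasket (value of joint hopper_lid above 0.0006 m), for 0.1 s.
At the end, for the whole second after the job is handed in: The lid is pressed at least 2.4 mm (of 3 mm) into its gasket and stays so with the T-handle let go and still; the vase is upright and the pots and tools are within 40 mm of their places (value of joint hopper_lid above 0.0024 m and velocity of joint t_handle between -0.05 and 0.05 rad/s and angle between vase_mid's own z axis and vertical below 0.1 rad and distance of each of vase_mid, tool_mug_mid, glaze_jar_mid, bowl_mid, paddle_mid, shelf_bowl_mid, shelf_bat_mid from where it was at the start of the episode below 0.04 m); the robot touches nothing.
It fails at once if the tall vase is tipped or shoved (angle between vase_mid's own z axis and vertical above 0.35 rad or distance of vase_mid from where it was at the start of the episode above 0.04 m).
It fails at once if one of the other pots, jars or tools is shoved more than 40 mm or knocked over (distance of any of tool_mug_mid, glaze_jar_mid, bowl_mid, paddle_mid, shelf_bowl_mid, shelf_bat_mid from where it was at the start of the episode above 0.04 m or angle between any of tool_mug_mid, glaze_jar_mid's own z axis and vertical above 0.6 rad).
It also fails if it takes over 72 s, if anything falls off the work surface, if the arm or the gripper's body presses on something with over 40 N, if the wrist force passes 120 N, or if a joint passes its speed limit or range.

## Working session

There is one attempt and no reset: what is moved stays moved. The work goes in short steps, Python scripts to look and compute and a tool call to move; the robot and the scene stay as the last step left them, time stands still between calls to the robot, and variables do not carry over. Pictures are saved under pics/ and viewed, and the job is handed in when it is done.

Besides the shell and the picture viewer there is one more tool, called after "Request:" by a JSON object that holds its "op" and its "data", one argument or row to a line. drive_tool: Moves the arm, as the interface text tells. Its arguments: {"type":"object","properties":{"series":{"type":"array","items":{"type":"array","items":{"type":"number"}}},"newtons":{"type":"number"}},"required":["series"]}

```bash
mkdir -p pics; python3 - <<'E'
from workcell import bot
import cv2,numpy as np
print(bot.observe())
for n in("side","top"):
    im=bot.grab_frame(n); cv2.imwrite(f"pics/{n}0.png",im[:,:,::-1])
    c=bot.camera_info(n); print(n,{k:(np.round(v,4).tolist() if k=="cam_to_world" else v) for k,v in c.items()})
E
```

```text
{'clock': 0.0, 'qpos': array([ 1.22081923,  0.52202344, -0.0363094 ,  1.59997981,  0.02119193,
        1.02106456, -0.11279023]), 'qd': array([ 0.00179262, -0.00120039,  0.00070386,  0.00107566,  0.00146827,
        0.0004756 , -0.00012453]), 'joint_efforts': array([ 1.02640694e-03, -9.27103329e+01,  1.98087864e+00, -3.69942105e+01,
        1.80199445e-02,  7.98843219e-03, -1.12868117e-04]), 'position': array([ 0.17246018, -0.60040769,  0.23073014]), 'tool_rot': array([-3.14050494e+00,  7.79354439e-05,  2.79756605e-01]), 'force': array([ 0.32161099, -0.01934901, -0.25821822]), 'moment': array([ 0.01806745, -0.02085314,  0.07859967]), 'grip_width': 0.08539078339819889}
side {'fx': 384.6422336512824, 'fy': 384.6422336512824, 'cx': 310.61718772672145, 'cy': 203.15286245091227, 'k1': -0.05396891830526659, 'cam_to_world': [[-0.9996, -0.0184, 0.0221, 0.5198], [-0.0287, 0.5948, -0.8033, 0.871], [0.0016, -0.8036, -0.5951, 0.8849], [0.0, 0.0, 0.0, 1.0]]}
top {'fx': 470.3915328242176, 'fy': 470.3915328242176, 'cx': 319.327105762159, 'cy': 199.19011690467255, 'k1': -0.13726360763138618, 'cam_to_world': [[0.0083, -0.9869, 0.1614, 0.3013], [-0.9997, -0.0116, -0.0192, 0.0543], [0.0208, -0.1612, -0.9867, 1.7121], [0.0, 0.0, 0.0, 1.0]]}
```

View pics/side0.png

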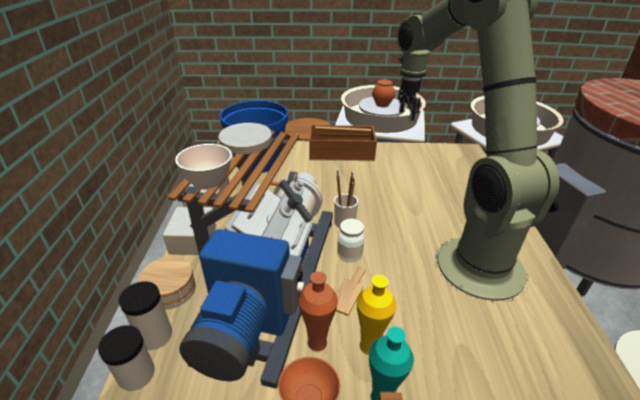

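View pics/top0.png

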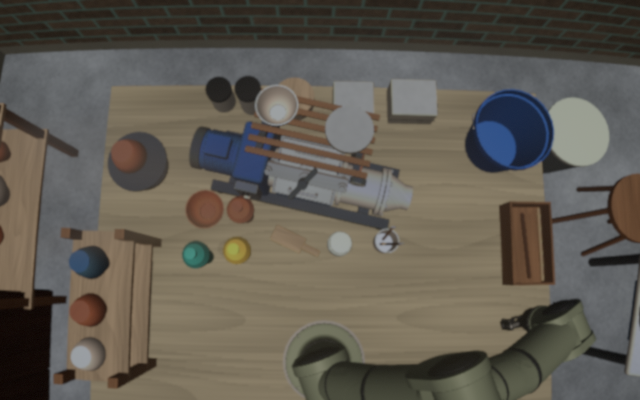

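```bash
cat > h.py <<'E'
from workcell import bot
import cv2,numpy as np
def ray(n,p):
    c=bot.camera_info(n); d=(np.array(p,float)-[c["cx"],c["cy"]])/[c["fx"],c["fy"]]
    u=d.copy()
    for _ in range(20): u=d/(1+c["k1"]*(u@u))
    M=c["cam_to_world"]; v=M[:3,:3]@np.array([u[0],u[1],1]); return M[:3,3],v/np.linalg.norm(v)
def proj(n,P):
    c=bot.camera_info(n); M=c["cam_to_world"]; q=M[:3,:3].T@(np.array(P)-M[:3,3]); u=q[:2]/q[2]
    u=u*(1+c["k1"]*(u@u)); return u*[c["fx"],c["fy"]]+[c["cx"],c["cy"]]
def tri(ps,pt):
    o1,d1=ray("side",ps);o2,d2=ray("top",pt)
    A=np.stack([d1,-d2],1); s=np.linalg.lstsq(A,o2-o1,rcond=None)[0]
    a=o1+s[0]*d1;b=o2+s[1]*d2; return (a+b)/2,np.linalg.norm(a-b)
def plane(n,p,z):
    o,d=ray(n,p); return o+d*(z-o[2])/d[2]
def crop(n,im,x0,y0,x1,y1,s,name):
    c=cv2.resize(im[y0:y1,x0:x1],None,fx=s,fy=s,interpolation=cv2.INTER_CUBIC); cv2.imwrite("pics/"+name,c[:,:,::-1])
E
python3 - <<'E'
from h import *
for n in("side","top"):
    im=cv2.imread(f"pics/{n}0.png")[:,:,::-1]
    if n=="side": crop(n,im,220,150,380,290,5,"sc.png")
    else: crop(n,im,230,120,400,240,4.7,"tc.png")
    for t in ["handle_hub","vase_mid","tool_mug_mid","glaze_jar_mid","bowl_mid","shelf_bowl_mid","paddle_mid"]:
        for r in bot.masks_of(n,t)[:3]: print(n,t,round(r["conf"],2),np.round(r["point"],1),r["mask"].sum())
E
```

```text
side vase_mid 0.84 [387.4 361.2] 2330
side vase_mid 0.64 [312.8 304.6] 1973
side vase_mid 0.62 [373.  309.3] 1993
side tool_mug_mid 0.85 [344.6 203.4] 782
side glaze_jar_mid 0.72 [349.4 240.7] 1011
side glaze_jar_mid 0.69 [244.4 136.2] 1303
side glaze_jar_mid 0.61 [294.9 201.3] 544
side bowl_mid 0.84 [309.2 379.5] 2299
side shelf_bowl_mid 0.78 [204.4 161.5] 2018
side shelf_bowl_mid 0.23 [309.5 378.3] 2404
side paddle_mid 0.74 [348.4 292.3] 783
top handle_hub 0.83 [301.5 187.1] 268
top handle_hub 0.59 [299.1 169.9] 13691
top vase_mid 0.82 [239.1 209.3] 622
top vase_mid 0.78 [193.  256.8] 663
top vase_mid 0.61 [233.6 250.7] 591
top tool_mug_mid 0.74 [386.  240.1] 504
top glaze_jar_mid 0.64 [340.9 247.3] 448
top bowl_mid 0.65 [206.8 211.6] 1119
top shelf_bowl_mid 0.98 [277.5 106.3] 1343
top paddle_mid 0.74 [239.4 208.7] 639
top paddle_mid 0.67 [293.4 241. ] 697
```

```bash
ls pics
```

```text
sc.png
side0.png
tc.png
top0.png
```

View pics/sc.png

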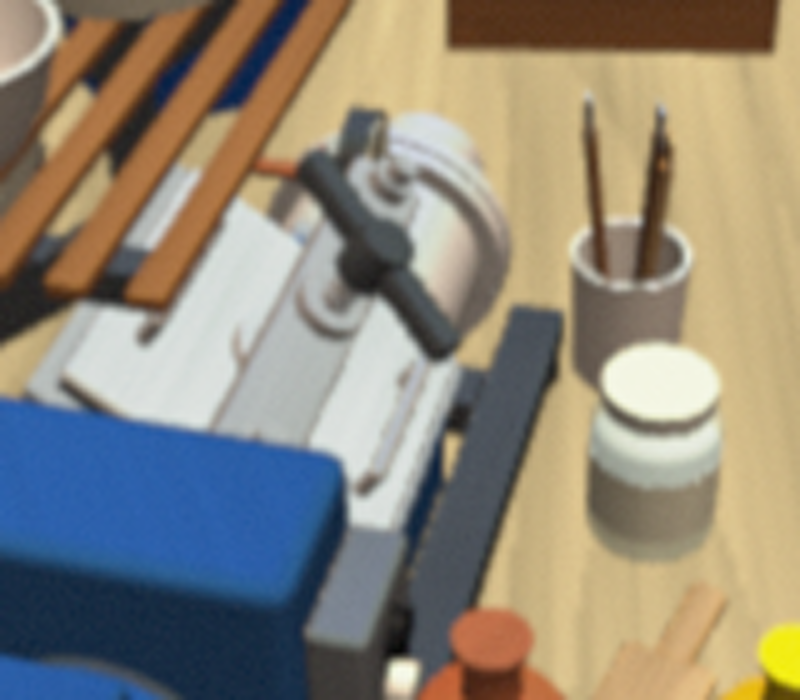

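View pics/tc.png

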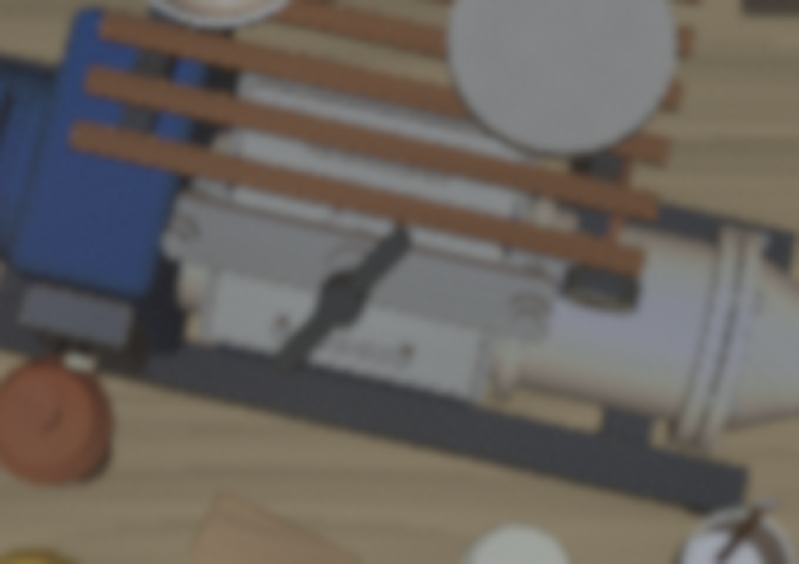

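```bash
python3 - <<'E'
from h import *
S=lambda x,y:(x/5+220-0.4,y/5+150-.4)
T=lambda x,y:(x/4.7+230-.4,y/4.7+120-.4)
P={}
for k,s,t in [("hub",(380,243),(342,300)),("up",(318,178),(401,236)),("lo",(436,338),(288,358)),("shelfR",(340,2),(640,262)),("shelfL",(148,300),(72,135)),
  ("stud_right",(393,178),(530,305)),("railend",(540,315),(740,485)),("mug",(631,250),(735,545)),("jar",(660,380),(520,565)),("vase",(490,635),(50,420))]:
    p,e=tri(S(*s),T(*t)); P[k]=p; print(k,p.round(4),round(e,4))
d=P["lo"]-P["up"]; print(np.linalg.norm(d), d/np.linalg.norm(d))
# machine yaw from shelf edge & rail
a=P["shelfL"]-P["shelfR"]; print("shelf yaw", np.arctan2(-a[0],a[1]))
r1=plane("top",T(740,478),.03);r2=plane("top",T(130,357),.03);a=r2-r1;print("rail yaw",np.arctan2(-a[0],a[1]))
yaw=np.arctan2(-(P["shelfL"]-P["shelfR"])[0],(P["shelfL"]-P["shelfR"])[1])
E
```

```text
hub [0.5789 0.0788 0.3126] 0.0019
up [0.6157 0.0415 0.3273] 0.0033
lo [0.5478 0.1142 0.2794] 0.0049
shelfR [ 0.6062 -0.1105  0.3457] 0.0153
shelfL [0.6629 0.2445 0.401 ] 0.0024
stud_right [ 0.5826 -0.0453  0.2699] 0.0039
railend [ 0.4905 -0.2232  0.0338] 0.0037
mug [ 0.4339 -0.2062  0.1064] 0.012
jar [ 0.4204 -0.0482  0.1209] 0.0051
vase [0.5143 0.2753 0.237 ] 0.012
0.11041789146826031 [-0.6151883   0.65850388 -0.43349278]
shelf yaw -0.15840640393441277
rail yaw -0.18655864889685783
```

```bash
python3 - <<'E'
from h import *
im=cv2.imread("pics/side0.png")[:,:,::-1]
crop("side",im,160,110,320,220,5,"sc2.png")
E
```

```text
(no output)
```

View pics/sc2.png

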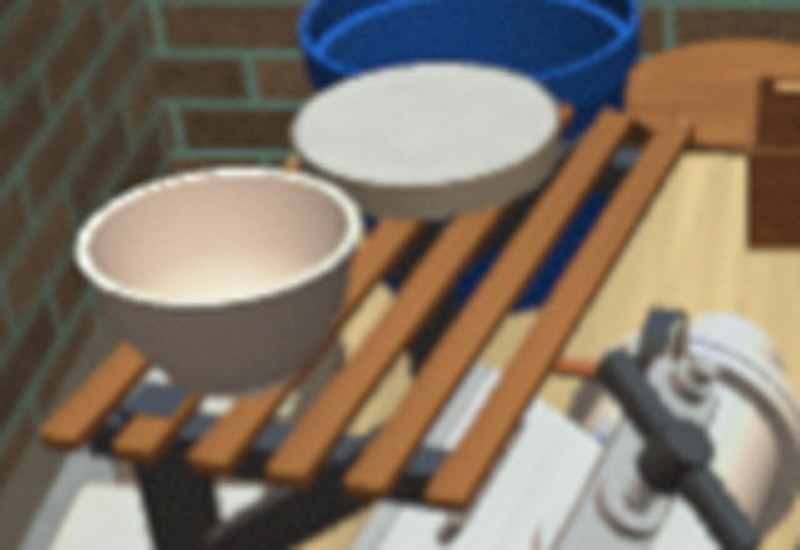

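```bash
cat > fit.py <<'E'
from h import *
from scipy.optimize import least_squares
S=lambda x,y:(x/5+220-.4,y/5+150-.4)
S2=lambda x,y:(x/5+160-.4,y/5+110-.4)
T=lambda x,y:(x/4.7+230-.4,y/4.7+120-.4)
R=tri(S2(691,128),T(641,275));L=tri(S2(468,500),T(70,148))
print("shelf",R,L); a=L[0]-R[0]; print(np.linalg.norm(a),np.arctan2(-a[0],a[1]))
yaw0=np.arctan2(-a[0],a[1])
def fr(yaw):
    c,s=np.cos(yaw),np.sin(yaw);k,q=np.cos(np.radians(35)),np.sin(np.radians(35))
    return np.array([-s,c,0]),np.array([k*c,k*s,q]),np.array([-q*c,-q*s,k])
# bar points: s along bar (end, top face z=+10)
obs=[("side",S(380,240),0,10),("top",T(342,300),0,10),
 ("side",S(318,158),-65,10),("top",T(405,228),-65,10),("side",S(440,350),65,4),("top",T(283,364),65,10)]
def res(p):
    y,x,z=fr(p[3]); b=np.cos(p[4])*y+np.sin(p[4])*x
    r=[]
    for n,px,s,h in obs: r+=list(proj(n,p[:3]+s*1e-3*b+h*1e-3*z)-px)
    r.append((p[3]-yaw0)/.005); r.append((p[2]-(.305-p[4]/2/np.pi*.01*.82))/.003)
    return r
f=least_squares(res,[.58,.08,.305,yaw0,-1.0]); p=f.x
print(p.round(4),np.round(f.fun,1))
y,x,z=fr(p[3]); mid=(R[0]+L[0])/2-p[:3]; print("shelf mid from hub: horizontal fwd",mid@[np.cos(p[3]),np.sin(p[3]),0],"y",mid@y,"z",mid[2])
for n in("vase_mid",):pass
E
python3 fit.py
```

```text
shelf (array([ 0.58101484, -0.10453761,  0.39764579]), np.float64(0.003905804450720802)) (array([0.65443697, 0.24524479, 0.40180081]), np.float64(0.002309138615739294))
0.35742942988498116 -0.20690407660986793
[ 0.5851  0.0776  0.3036 -0.2068 -1.0392] [ 0.2  1.   0.  -0.4 -1.5 -2.4  0.6  0.4  1.3  0.7 -0.9 -0.   0.  -0.9]
shelf mid from hub: horizontal fwd 0.03346052604879885 y -0.000433523022403002 z 0.09613749847259206
```

```bash
cat > plan.py <<'E'
import numpy as np
HUB=np.array([.5851,.0776]); HZ0=.305; YAW=-.207; OFF=.0497; TIP=.013
c,s=np.cos(YAW),np.sin(YAW)
F=np.array([c,s]);Lf=np.array([-s,c])
K,Q=np.cos(np.radians(35)),np.sin(np.radians(35))
def tcp(phi,theta,r=.052,clear=0.,depth=.017,hub=None):
    """phi,theta in rad. TCP xyz with rear finger touching (clear=0) bar end at angle phi"""
    hub=HUB if hub is None else hub
    e=np.array([K*np.sin(phi),np.cos(phi)]); t3=np.array([K*np.cos(phi),-np.sin(phi)])
    n=np.array([e[1],-e[0]])/np.linalg.norm(e)   # perp, clockwise side
    if n@t3<0:n=-n
    sup=.008*abs(t3@n)+.010*Q*abs(n[0]) + .00725*abs(n[0])+.011*abs(n[1])
    p=r*e-n*(sup+clear)
    xy=hub+p[0]*F+p[1]*Lf-OFF*F
    z=HZ0-K*.01*theta/(2*np.pi)+Q*r*np.sin(phi)-depth-TIP
    return np.array([*xy,z]),p
if __name__=="__main__":
    for ph in range(-165,41,15):
        q,p=tcp(np.radians(ph),0);print(ph,q.round(4),(p*1e3).round(1))
    print("start",tcp(np.radians(-60),-1.04,clear=.02))
E
python3 plan.py
```

```text
-165 [0.5351 0.032  0.2673] [ 10.1 -54.9]
-150 [0.5249 0.0341 0.2601] [ -0.3 -55. ]
-135 [0.5146 0.0392 0.2539] [-11.4 -52.1]
-120 [0.5045 0.0479 0.2492] [-23.  -45.6]
-105 [0.4959 0.0609 0.2462] [-34.2 -34.7]
-90 [0.4909 0.078  0.2452] [-42.6 -19. ]
-75 [0.4878 0.0901 0.2462] [-48.1  -7.8]
-60 [0.4881 0.1045 0.2492] [-50.7   6.4]
-45 [0.4931 0.1188 0.2539] [-48.8  21.4]
-30 [0.5022 0.1308 0.2601] [-42.3  35.1]
-15 [0.5143 0.139  0.2673] [-32.2  45.6]
0 [0.528  0.1427 0.275 ] [-19.5  52. ]
15 [0.5378 0.1436 0.2827] [-10.1  54.9]
30 [0.548  0.1416 0.2899] [ 0.3 55. ]
start (array([0.47348735, 0.09083841, 0.25052582]), array([-0.06225075, -0.00998338]))
```

Request:
{"op": "drive_tool", "data": {
  "series": [
    [100,0.01,0,0.048,0],
    [100,0.01,0,0.048,0],
    [100,0.01,0,0.048,0],
    [100,0.02,0.02,0.035,0.08],
    [100,0.03,0.03,0.01,0.1],
    [100,0.03,0.03,0,0.1],
    [100,0.03,0.03,0,0.1],
    [100,0.03,0.035,0,0.1],
    [100,0.02,0.04,0,0.1],
    [100,0.02,0.04,0,0.1],
    [100,0.015,0.045,0,0.1],
    [100,0.015,0.045,0,0.1]
  ]
}}

```text
clock: 2.0
position: [0.4151, -0.2753, 0.4273]
tool_rot: [3.141, 0.004, 1.183]
force: [1.1, -0.0, 0.0]
grip_width: 0.0849
```

Request:
{"op": "drive_tool", "data": {
  "series": [
    [100,0.01,0.045,0,0.07],
    [100,0.01,0.045,0,0.07],
    [100,0.01,0.045,0,0.02],
    [100,0.01,0.045,0,0],
    [100,0.01,0.045,0,0],
    [100,0.005,0.045,0,0],
    [100,0,0.045,0,0],
    [100,0,0.03,0,0],
    [100,0,0.015,0,0],
    [100,0,0,0,0]
  ]
}}

```text
clock: 3.0
position: [0.4691, 0.1065, 0.4293]
tool_rot: [3.136, 0.004, 1.362]
force: [-0.8, -0.2, 0.9]
grip_width: 0.0855
```

Request:
{"op": "drive_tool", "data": {
  "series": [
    [100,-0.002,-0.018,-0.04,0],
    [100,0,-0.005,-0.045,0],
    [100,0,0,-0.045,0],
    [100,0,0,-0.03,0],
    [100,0,0,-0.008,0],
    [100,0,0,0,0]
  ]
}}

```text
clock: 3.6
position: [0.467, 0.0789, 0.2576]
tool_rot: [3.132, 0.004, 1.36]
force: [0.3, 0.4, 1.4]
grip_width: 0.085
```

```bash
cat > look.py <<'E'
import sys
from h import *
k=sys.argv[1]
st=bot.observe(); print(st["clock"],st["position"].round(4),st["tool_rot"].round(3),st["force"].round(1))
a=bot.grab_frame("side");b=bot.grab_frame("top")
A=cv2.resize(a[110:310,210:410],None,fx=2,fy=2,interpolation=2);A=cv2.resize(A,(500,500))
B=cv2.resize(b[120:240,220:400],None,fx=4,fy=4,interpolation=2)[:, :]
B=cv2.resize(b[130:250,240:360],(500,500),interpolation=2);A=cv2.resize(a[130:250,235:355],(500,500),interpolation=2)
o=np.hstack([A,B]);o=cv2.resize(o,(800,400));cv2.imwrite(f"pics/{k}.png",o[:,:,::-1])
E
python3 look.py l1
```

```text
3.6 [0.467  0.0789 0.2576] [3.132 0.004 1.36 ] [0.3 0.4 1.4]
```

View pics/l1.png

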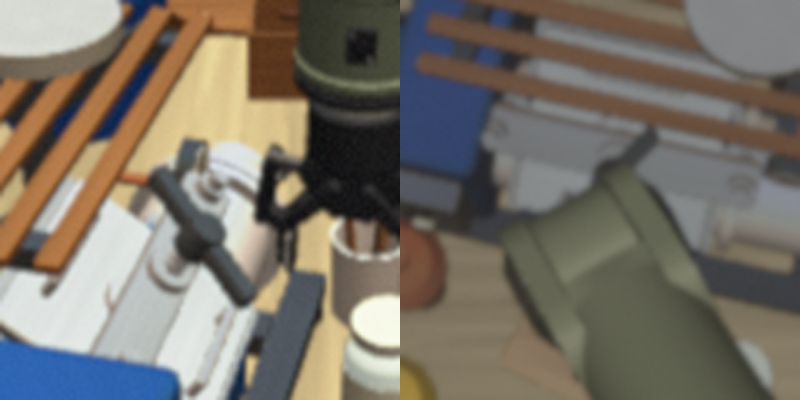

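```bash
python3 - <<'E'
from h import *
from plan import *
p=np.array([.467,.0789,.2576])
f=p+np.array([*(OFF*F),TIP]); print(f,proj("side",f), "bar end", proj("side",[*(HUB),.305]))
E
```

```text
[0.515639   0.06868541 0.2706    ] [320.59207597 209.44841209] bar end [293.63721158 200.38230858]
```

```bash
cat > inc.py <<'E'
from plan import *
import sys
def inc(p0,phis,th_of,**k):
    p=np.array(p0)
    for d in phis:
        ph=np.radians(d); q,_=tcp(ph,th_of(ph),**k); print(d,q.round(4),(q-p).round(4)); p=q
E
python3 - <<'E'
from inc import *
inc([.467,.0789,.2576],list(range(-58,40,9)),lambda p:p,r=.053)
E
```

```text
-58 [0.4879 0.1071 0.2505] [ 0.0209  0.0282 -0.0071]
-49 [0.4908 0.1159 0.2532] [0.0029 0.0088 0.0026]
-40 [0.4954 0.1241 0.2564] [0.0045 0.0081 0.0032]
-31 [0.5013 0.1311 0.26  ] [0.0059 0.007  0.0037]
-22 [0.5083 0.1367 0.2641] [0.007  0.0056 0.0041]
-13 [0.5161 0.1408 0.2685] [0.0078 0.0041 0.0043]
-4 [0.5244 0.1432 0.273 ] [0.0083 0.0024 0.0045]
5 [0.5315 0.1443 0.2775] [0.0071 0.0011 0.0046]
14 [0.5375 0.1445 0.282 ] [0.006  0.0003 0.0045]
23 [0.5437 0.1437 0.2864] [ 0.0062 -0.0008  0.0043]
32 [0.55   0.1418 0.2904] [ 0.0063 -0.0019  0.004 ]
```

Request:
{"op": "drive_tool", "data": {
  "series": [
    [100,0.007,0.009,-0.007,0],
    [100,0.007,0.009,0,0],
    [100,0.007,0.01,0,0],
    [100,0.003,0.009,0.002,0],
    [100,0.0045,0.008,0.003,0],
    [100,0.006,0.007,0.004,0],
    [100,0.007,0.0055,0.004,0]
  ]
}}

```text
clock: 4.4
position: [0.5133, 0.141, 0.2688]
tool_rot: [3.126, 0.004, 1.358]
force: [-4.3, -3.6, 0.3]
grip_width: 0.0853
```

```bash
python3 look.py l2
```

```text
4.4 [0.5133 0.141  0.2688] [3.126 0.004 1.358] [-4.3 -3.6  0.3]
```

View pics/l2.png

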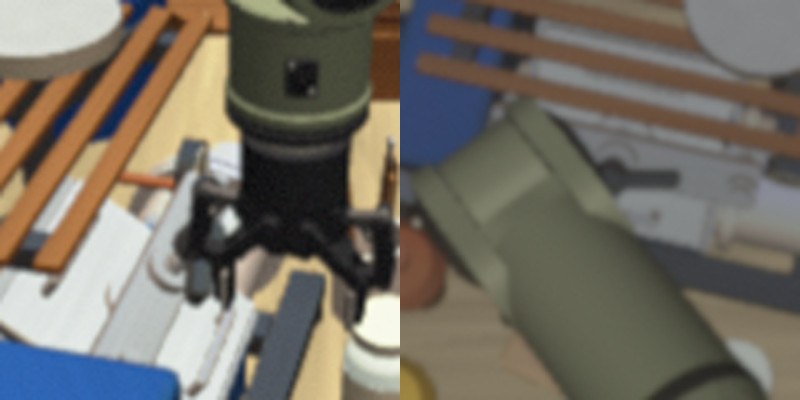

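Request:
{"op": "drive_tool", "data": {
  "series": [
    [100,0.008,0.002,0.004,0],
    [100,0.007,0.001,0.0045,0],
    [100,0.006,0,0.0045,0],
    [100,0.006,-0.001,0.004,0],
    [100,0.005,-0.002,0.004,0],
    [100,0.002,0,0,0]
  ]
}}

```text
clock: 5.1
position: [0.5488, 0.1411, 0.2911]
tool_rot: [3.128, 0.003, 1.359]
force: [-6.8, 0.4, 0.9]
grip_width: 0.0856
```

```bash
python3 look.py l3
```

```text
5.1 [0.5488 0.1411 0.2911] [3.128e+00 3.000e-03 1.359e+00] [-6.8  0.4  0.9]
```

View pics/l3.png

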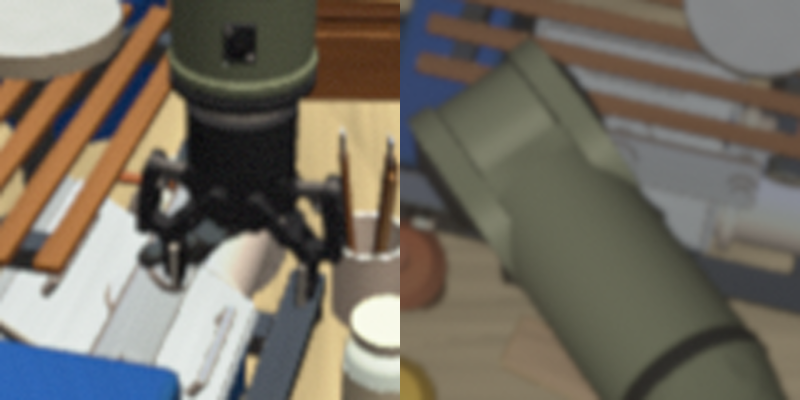

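```bash
cat >> inc.py <<'E'
def fl(f,l,z=None):
    xy=HUB+(f-OFF*1e3)*1e-3*F+l*1e-3*Lf
    return xy.round(4)
E
python3 - <<'E'
from inc import *
for w in [(-45,60),(-60,0),(-60,-90),(6,-90),(6,-60)]: print(w,fl(*w))
inc([.5488,.1411,.2911],[-148]+list(range(-140,35,9)),lambda p:p+np.pi,r=.053)
print(tcp(np.radians(-148),.56,r=.053)[1])
E
```

```text
(-45, 60) [0.5048 0.1558]
(-60, 0) [0.4777 0.1001]
(-60, -90) [0.4592 0.0121]
(6, -90) [ 0.5238 -0.0015]
(6, -60) [0.53   0.0279]
-148 [0.5229 0.0338 0.2582] [-0.0259 -0.1073 -0.0329]
-140 [0.5174 0.0365 0.2545] [-0.0056  0.0027 -0.0036]
-131 [0.5111 0.0406 0.2509] [-0.0062  0.0041 -0.0036]
-122 [0.505  0.0461 0.2479] [-0.0061  0.0055 -0.003 ]
-113 [0.4994 0.0532 0.2455] [-0.0057  0.007  -0.0024]
-104 [0.4946 0.0618 0.2438] [-0.0048  0.0087 -0.0017]
-95 [0.4911 0.072  0.2428] [-0.0034  0.0102 -0.001 ]
-86 [0.4891 0.0811 0.2425] [-0.0021  0.0091 -0.0002]
-77 [0.4873 0.0887 0.243 ] [-0.0017  0.0075  0.0005]
-68 [0.4867 0.0971 0.2443] [-0.0006  0.0085  0.0012]
-59 [0.4877 0.1061 0.2462] [0.001  0.009  0.0019]
-50 [0.4904 0.115  0.2488] [0.0027 0.0089 0.0026]
-41 [0.4948 0.1232 0.2519] [0.0044 0.0082 0.0031]
-32 [0.5006 0.1304 0.2555] [0.0058 0.0072 0.0036]
-23 [0.5075 0.1362 0.2595] [0.0069 0.0058 0.004 ]
-14 [0.5152 0.1404 0.2639] [0.0077 0.0043 0.0043]
-5 [0.5235 0.143  0.2684] [0.0083 0.0026 0.0045]
4 [0.5308 0.1442 0.2729] [0.0073 0.0012 0.0046]
13 [0.5369 0.1446 0.2774] [0.006  0.0004 0.0045]
22 [0.543  0.1439 0.2818] [ 0.0062 -0.0007  0.0043]
31 [0.5493 0.1421 0.2859] [ 0.0063 -0.0018  0.0041]
[-0.002132   -0.05563142]
```

Request:
{"op": "drive_tool", "data": {
  "series": [
    [100,-0.022,0.005,0,0],
    [100,-0.022,0.004,0,0],
    [100,-0.015,-0.025,0.005,0],
    [100,-0.012,-0.03,0.005,0],
    [100,-0.01,-0.03,0,0],
    [100,-0.005,-0.035,0,0],
    [100,0,-0.025,-0.01,0],
    [100,0,-0.005,-0.02,0],
    [100,0,0,-0.005,0]
  ]
}}

```text
clock: 6.1
position: [0.4623, -0.0042, 0.2673]
tool_rot: [3.114, -0.0, 1.361]
force: [0.0, -0.3, 0.4]
grip_width: 0.0855
```

```bash
python3 look.py l4
```

```text
6.1 [ 0.4623 -0.0042  0.2673] [ 3.114 -0.     1.361] [ 0.  -0.3  0.4]
```

View pics/l4.png

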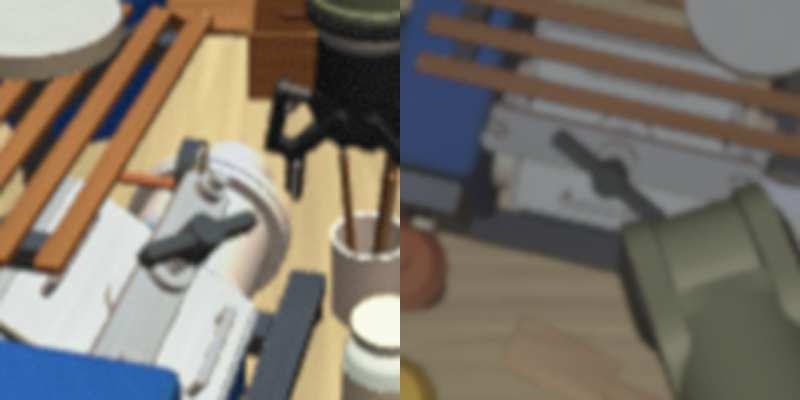

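Request:
{"op": "drive_tool", "data": {
  "series": [
    [100,0.02,0.0,-0.005,0],
    [100,0.02,0.0,-0.003,0],
    [100,0.016,0.0,-0.001,0],
    [100,0.004,0.002,0,0],
    [100,0,0,0,0]
  ]
}}

```text
clock: 6.7
position: [0.5266, 0.004, 0.2631]
tool_rot: [3.109, -0.003, 1.368]
force: [0.2, -0.4, -0.5]
grip_width: 0.0852
```

```bash
python3 look.py l5
```

```text
6.7 [0.5266 0.004  0.2631] [ 3.109e+00 -3.000e-03  1.368e+00] [ 0.2 -0.4 -0.5]
```

View pics/l5.png

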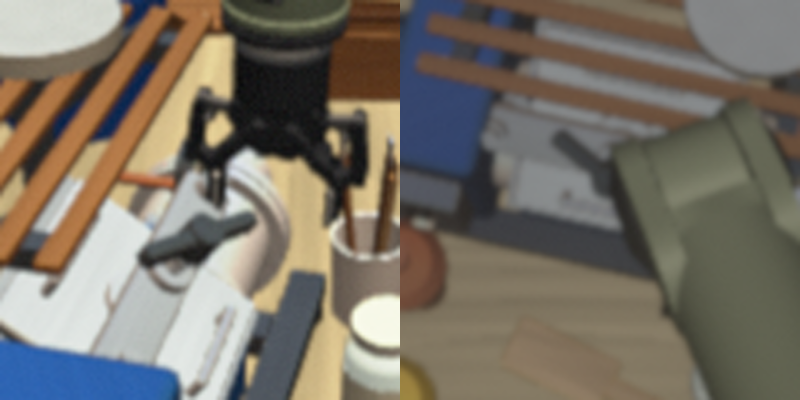

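Request:
{"op": "drive_tool", "data": {
  "series": [
    [100,0.002,0.012,-0.003,0],
    [100,0.001,0.013,-0.002,0],
    [100,-0.004,0.004,-0.001,0],
    [100,-0.006,0.003,-0.004,0],
    [100,-0.006,0.004,-0.004,0],
    [100,-0.006,0.0055,-0.003,0],
    [100,-0.006,0.007,-0.003,0]
  ]
}}

```text
clock: 7.5
position: [0.5, 0.0547, 0.2433]
tool_rot: [3.102, -0.002, 1.367]
force: [4.2, -3.4, 0.8]
grip_width: 0.0852
```

```bash
python3 look.py l6
```

```text
7.5 [0.5    0.0547 0.2433] [ 3.102e+00 -2.000e-03  1.367e+00] [ 4.2 -3.4  0.8]
```

View pics/l6.png

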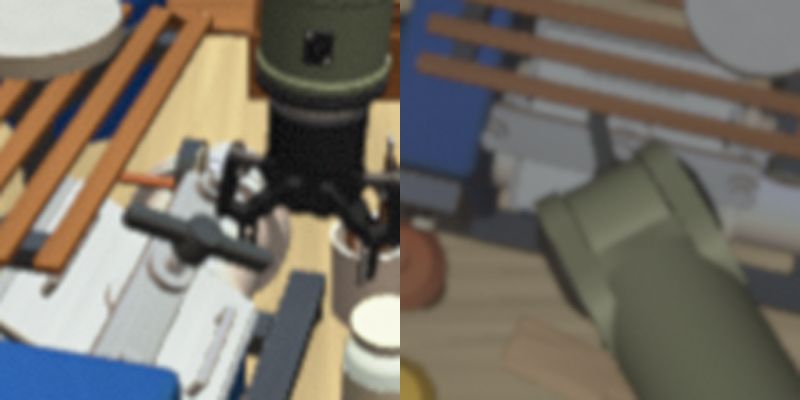

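Request:
{"op": "drive_tool", "data": {
  "series": [
    [100,-0.005,0.0085,-0.001,0],
    [100,-0.0035,0.01,-0.001,0],
    [100,-0.002,0.009,0,0],
    [100,-0.0015,0.0075,0.001,0],
    [100,-0.0005,0.0085,0.001,0],
    [100,0.001,0.009,0.002,0],
    [100,0.0025,0.009,0.0025,0]
  ]
}}

```text
clock: 8.3
position: [0.4888, 0.1175, 0.2474]
tool_rot: [3.105, 0.002, 1.364]
force: [-2.0, -3.8, -0.0]
grip_width: 0.0855
```

Request:
{"op": "drive_tool", "data": {
  "series": [
    [100,0.005,0.0075,0.004,0],
    [100,0.006,0.0065,0.004,0],
    [100,0.007,0.005,0.004,0],
    [100,0.0075,0.004,0.004,0],
    [100,0.008,0.002,0.004,0],
    [100,0.007,0.001,0.0045,0],
    [100,0.006,0,0.004,0],
    [100,0.006,-0.001,0.004,0]
  ]
}}

```text
clock: 9.1
position: [0.545, 0.1472, 0.2825]
tool_rot: [3.108, 0.001, 1.367]
force: [-5.3, -0.9, -1.5]
grip_width: 0.0853
```

```bash
python3 look.py l7
```

```text
9.1 [0.545  0.1472 0.2825] [3.108e+00 1.000e-03 1.367e+00] [-5.3 -0.9 -1.5]
```

View pics/l7.png

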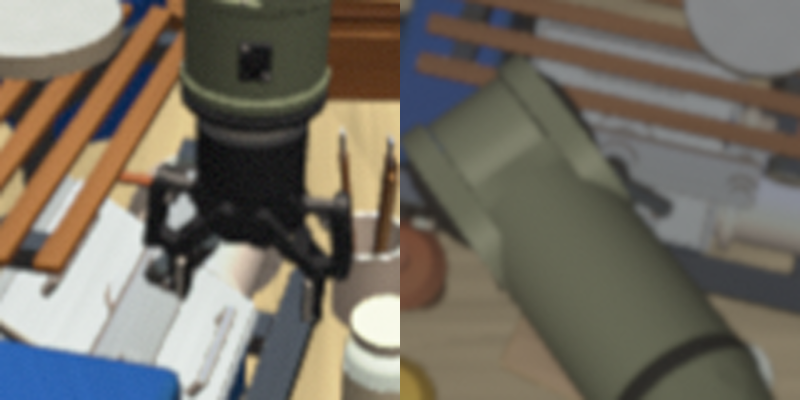

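Request:
{"op": "drive_tool", "data": {
  "series": [
    [100,0.005,-0.003,0.003,0],
    [100,0.004,-0.003,0.002,0],
    [100,-0.022,0.005,0,0],
    [100,-0.022,0.004,0,0],
    [100,-0.015,-0.02,0.005,0],
    [100,-0.012,-0.03,0.005,0],
    [100,-0.01,-0.03,0,0],
    [100,-0.005,-0.035,-0.01,0],
    [100,0,-0.025,-0.015,0],
    [100,0,-0.01,-0.015,0],
    [100,0,0,0,0]
  ]
}}

```text
clock: 10.3
position: [0.4703, -0.007, 0.2609]
tool_rot: [3.095, -0.003, 1.366]
force: [0.6, 0.5, 0.9]
grip_width: 0.0855
```

```bash
python3 look.py l8; python3 - <<'E'
from inc import *
inc([0,0,0],[-148]+list(range(-140,35,9)),lambda p:p+2*np.pi,r=.053)
E
```

```text
10.3 [ 0.4703 -0.007   0.2609] [ 3.095e+00 -3.000e-03  1.366e+00] [0.6 0.5 0.9]
-148 [0.5229 0.0338 0.2541] [0.5229 0.0338 0.2541]
-140 [0.5174 0.0365 0.2505] [-0.0056  0.0027 -0.0036]
-131 [0.5111 0.0406 0.2468] [-0.0062  0.0041 -0.0036]
-122 [0.505  0.0461 0.2438] [-0.0061  0.0055 -0.003 ]
-113 [0.4994 0.0532 0.2414] [-0.0057  0.007  -0.0024]
-104 [0.4946 0.0618 0.2397] [-0.0048  0.0087 -0.0017]
-95 [0.4911 0.072  0.2387] [-0.0034  0.0102 -0.001 ]
-86 [0.4891 0.0811 0.2384] [-0.0021  0.0091 -0.0002]
-77 [0.4873 0.0887 0.2389] [-0.0017  0.0075  0.0005]
-68 [0.4867 0.0971 0.2402] [-0.0006  0.0085  0.0012]
-59 [0.4877 0.1061 0.2421] [0.001  0.009  0.0019]
-50 [0.4904 0.115  0.2447] [0.0027 0.0089 0.0026]
-41 [0.4948 0.1232 0.2478] [0.0044 0.0082 0.0031]
-32 [0.5006 0.1304 0.2514] [0.0058 0.0072 0.0036]
-23 [0.5075 0.1362 0.2555] [0.0069 0.0058 0.004 ]
-14 [0.5152 0.1404 0.2598] [0.0077 0.0043 0.0043]
-5 [0.5235 0.143  0.2643] [0.0083 0.0026 0.0045]
4 [0.5308 0.1442 0.2688] [0.0073 0.0012 0.0046]
13 [0.5369 0.1446 0.2734] [0.006  0.0004 0.0045]
22 [0.543  0.1439 0.2777] [ 0.0062 -0.0007  0.0043]
31 [0.5493 0.1421 0.2818] [ 0.0063 -0.0018  0.0041]
```

View pics/l8.png

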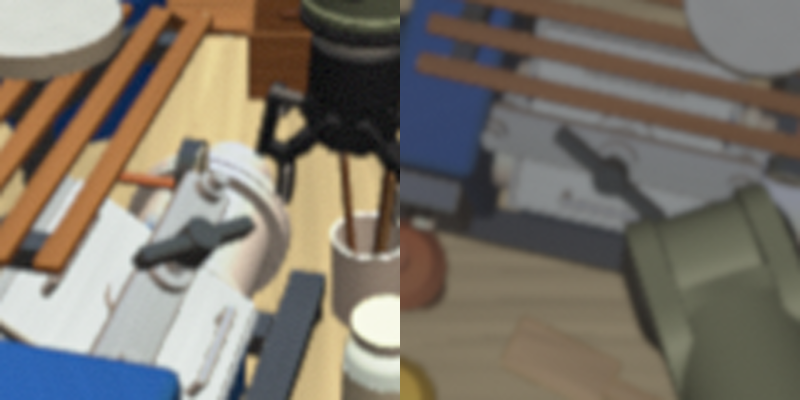

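Request:
{"op": "drive_tool", "data": {
  "series": [
    [100,0.019,0.0,-0.003,0],
    [100,0.019,0.0,-0.001,0],
    [100,0.012,0.002,-0.001,0],
    [100,0.003,0.004,0,0],
    [100,0,0.006,0,0],
    [100,0.001,0.012,-0.002,0],
    [100,0,0.012,-0.001,0],
    [100,-0.004,0.003,-0.001,0],
    [100,-0.006,0.003,-0.003,0],
    [100,-0.006,0.004,-0.003,0],
    [100,-0.006,0.0055,-0.003,0],
    [100,-0.006,0.007,-0.002,0]
  ]
}}

```text
clock: 11.6
position: [0.5006, 0.062, 0.247]
tool_rot: [3.08, -0.005, 1.372]
force: [3.5, -4.8, 1.3]
grip_width: 0.0853
```

```bash
python3 look.py l9
```

```text
11.6 [0.5006 0.062  0.247 ] [ 3.08  -0.005  1.372] [ 3.5 -4.8  1.3]
```

View pics/l9.png

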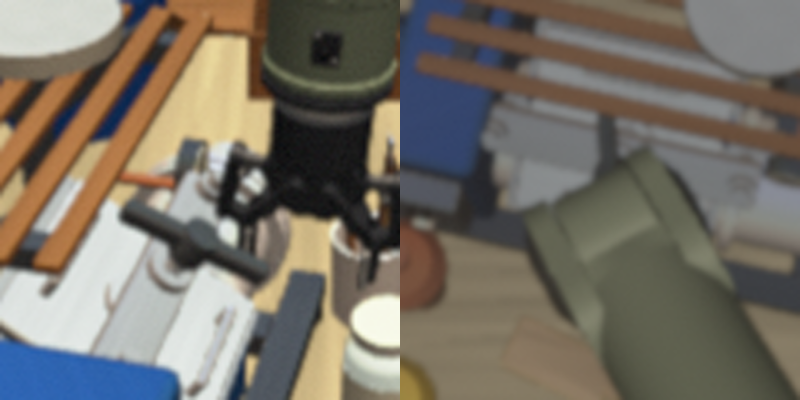

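Request:
{"op": "drive_tool", "data": {
  "series": [
    [100,-0.006,0.008,-0.004,0],
    [100,-0.005,0.0095,-0.003,0],
    [100,-0.003,0.009,-0.001,0],
    [100,-0.0015,0.0075,0.0005,0],
    [100,0,0.0085,0.001,0],
    [100,0.0015,0.009,0.002,0],
    [100,0.003,0.0085,0.0025,0]
  ]
}}

```text
clock: 12.4
position: [0.487, 0.1177, 0.2445]
tool_rot: [3.082, 0.005, 1.365]
force: [-2.2, -8.2, -1.9]
grip_width: 0.0855
```

Request:
{"op": "drive_tool", "data": {
  "series": [
    [100,0.0055,0.0075,0.0035,0],
    [100,0.0065,0.006,0.004,0],
    [100,0.007,0.005,0.004,0],
    [100,0.0075,0.0035,0.004,0]
  ]
}}

```text
clock: 12.8
position: [0.5073, 0.1388, 0.2577]
tool_rot: [3.096, 0.014, 1.365]
force: [-12.9, 0.6, 1.2]
grip_width: 0.0854
```

Request:
{"op": "drive_tool", "data": {
  "series": [
    [100,0.008,0.002,0.004,0],
    [100,0.008,0.001,0.0045,0],
    [100,0.006,0,0.004,0]
  ]
}}

```text
clock: 13.1
position: [0.5234, 0.1444, 0.2688]
tool_rot: [3.108, 0.018, 1.37]
force: [-12.8, 1.7, -1.2]
grip_width: 0.0853
```

```bash
python3 look.py l10
```

```text
13.1 [0.5234 0.1444 0.2688] [3.108 0.018 1.37 ] [-12.8   1.7  -1.2]
```

View pics/l10.png

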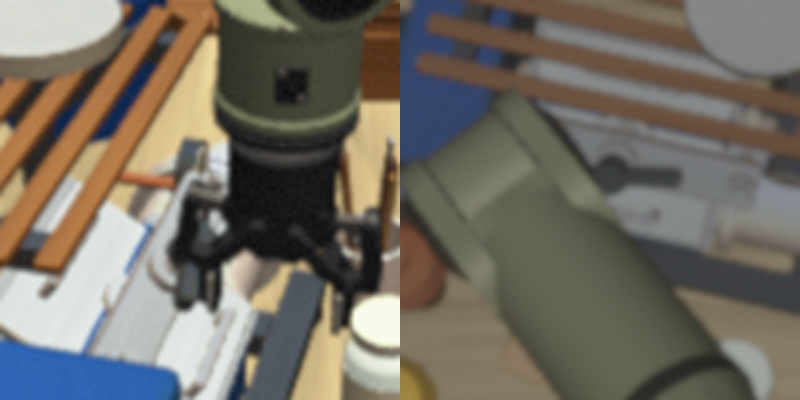

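Request:
{"op": "drive_tool", "data": {
  "series": [
    [100,0.008,0.001,0.004,0],
    [100,0.007,0,0.004,0],
    [100,0.006,0,0.004,0]
  ]
}}

```text
clock: 13.5
position: [0.5376, 0.1465, 0.2792]
tool_rot: [3.122, 0.024, 1.373]
force: [-17.3, -0.1, -2.0]
grip_width: 0.0854
```

Request:
{"op": "drive_tool", "data": {
  "series": [
    [100,0.007,-0.001,0.003,0],
    [100,0.007,-0.002,0.003,0]
  ]
}}

```text
clock: 13.7
position: [0.5445, 0.1452, 0.284]
tool_rot: [3.136, 0.028, 1.377]
force: [-33.8, 5.5, 12.4]
grip_width: 0.0857
```

```bash
python3 look.py l11
```

```text
13.7 [0.5445 0.1452 0.284 ] [3.136 0.028 1.377] [-33.8   5.5  12.4]
```

View pics/l11.png

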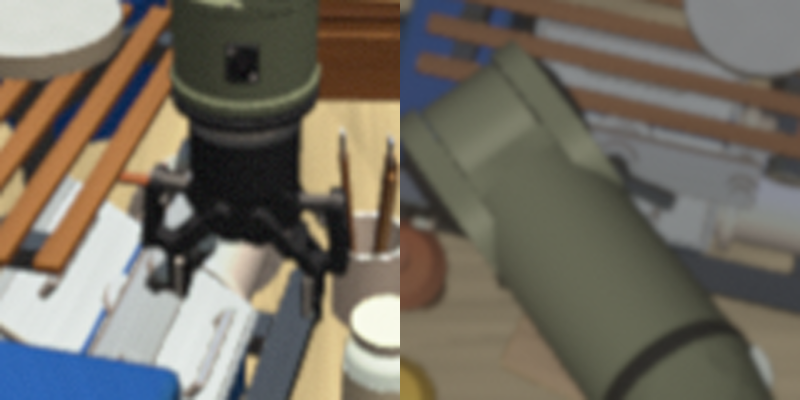

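Request:
{"op": "drive_tool", "data": {
  "series": [
    [100,0.0,0.0,0.0,0]
  ]
}}

```text
clock: 13.9
position: [0.5434, 0.1463, 0.2842]
tool_rot: [3.138, 0.028, 1.379]
force: [-1.2, -0.4, 1.6]
grip_width: 0.0855
```

```bash
python3 - <<'E'
from h import *
s=bot.observe();print(s["force"].round(1),s["moment"].round(2),s["position"].round(4))
im=bot.grab_frame("side");crop("side",im,230,130,330,230,6,"l12.png")
E
```

```text
[-1.2 -0.4  1.6] [-0.03  0.11 -0.05] [0.5434 0.1463 0.2842]
```

View pics/l12.png

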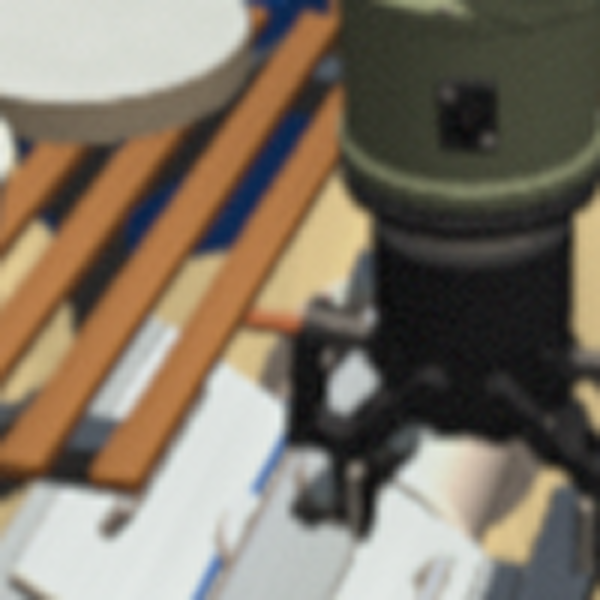

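Request:
{"op": "drive_tool", "data": {
  "series": [
    [100,-0.022,0.004,0,0],
    [100,-0.03,0.004,0,0],
    [100,-0.03,-0.01,0.005,0],
    [100,-0.015,-0.03,0.005,0],
    [100,-0.005,-0.035,0,0],
    [100,0.0,-0.035,-0.01,0],
    [100,0,-0.025,-0.015,0],
    [100,0,-0.01,-0.01,0],
    [100,0,0,0,0]
  ]
}}

```text
clock: 14.85
position: [0.4356, 0.0075, 0.2585]
tool_rot: [3.137, 0.027, 1.383]
force: [0.0, 0.6, 1.0]
grip_width: 0.0856
```

```bash
python3 look.py l13; python3 - <<'E'
from h import *
im=bot.grab_frame("side");crop("side",im,235,160,335,260,6,"l13s.png")
im=bot.grab_frame("top");crop("top",im,250,140,350,215,8,"l13t.png")
E
```

```text
14.85 [0.4356 0.0075 0.2585] [3.137 0.027 1.383] [0.  0.6 1. ]
```

View pics/l13s.png

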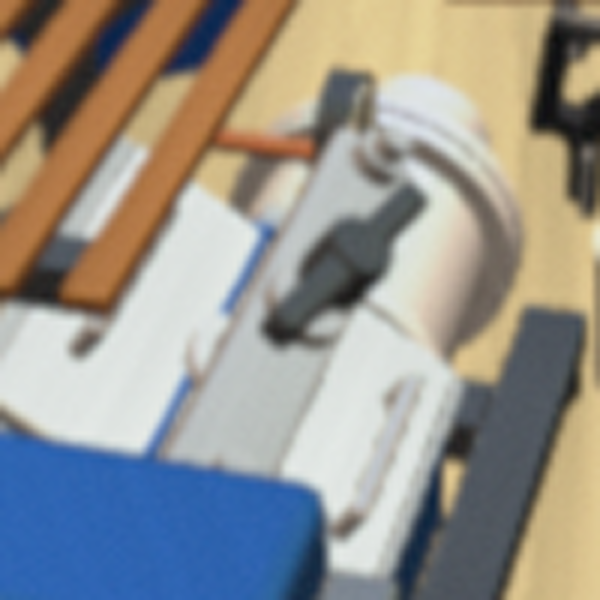

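View pics/l13t.png

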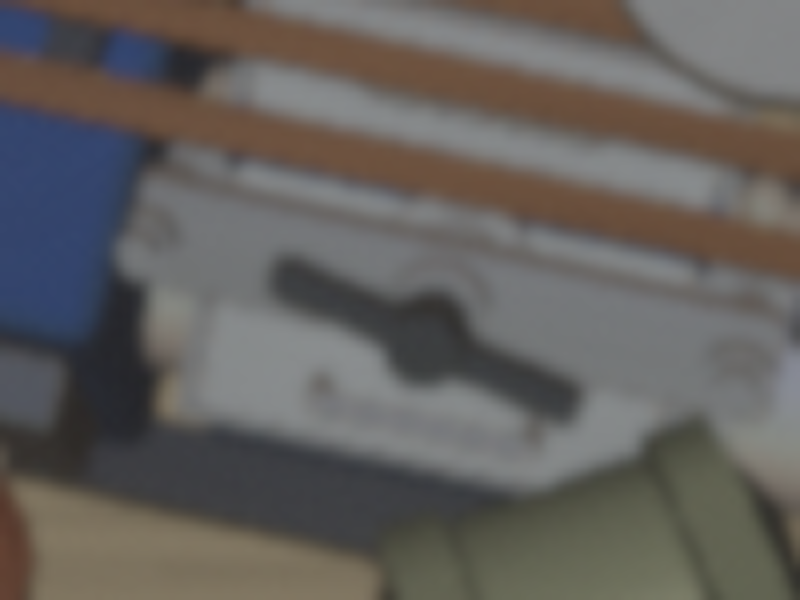

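Request:
{"op": "drive_tool", "data": {
  "series": [
    [100,0.0,0.03,0.005,-0.01],
    [100,0.005,0.035,0.005,-0.01],
    [100,0.01,0.035,0.005,0],
    [100,0.015,0.03,0,0],
    [100,0.02,0.015,-0.004,0],
    [100,0.02,0,-0.004,0],
    [100,0.008,0,0,0],
    [100,0,0,0,0]
  ]
}}

```text
clock: 15.85
position: [0.5155, 0.1706, 0.271]
tool_rot: [3.131, 0.021, 1.375]
force: [-1.7, -0.1, -0.2]
grip_width: 0.0855
```

Request:
{"op": "drive_tool", "data": {
  "series": [
    [100,0.002,-0.012,-0.002,0],
    [100,0.004,-0.012,-0.001,0],
    [100,0.005,0,0,0],
    [100,0.004,0,0,0]
  ]
}}

```text
clock: 16.25
position: [0.5297, 0.1434, 0.269]
tool_rot: [3.13, 0.022, 1.374]
force: [1.1, 0.9, 0.4]
grip_width: 0.0853
```

Request:
{"op": "drive_tool", "data": {
  "series": [
    [100,0.005,0,0,0],
    [100,0.004,0,0,0]
  ]
}}

```text
clock: 16.45
position: [0.5395, 0.143, 0.2693]
tool_rot: [3.13, 0.022, 1.373]
force: [0.3, 0.7, -0.5]
grip_width: 0.0853
```

Request:
{"op": "drive_tool", "data": {
  "series": [
    [100,0.004,0,0,0]
  ]
}}

```text
clock: 16.55
position: [0.5428, 0.1429, 0.2691]
tool_rot: [3.132, 0.023, 1.373]
force: [-31.7, -4.9, 12.4]
grip_width: 0.0852
```

Request:
{"op": "drive_tool", "data": {
  "series": [
    [100,0.005,0,0,0]
  ]
}}

```text
clock: 16.65
position: [0.5442, 0.1434, 0.2687]
tool_rot: [3.14, 0.026, 1.374]
force: [-44.3, 0.7, 22.3]
grip_width: 0.0856
```

```bash
python3 - <<'E'
from h import *
s=bot.observe();print(s["force"].round(1),s["moment"].round(2),s["position"].round(4))
im=bot.grab_frame("side");crop("side",im,240,150,340,250,6,"l14.png")
im=bot.grab_frame("top");crop("top",im,250,140,350,215,8,"l14t.png")
E
```

```text
[-44.3   0.7  22.3] [-0.33  7.18 -0.83] [0.5442 0.1434 0.2687]
```

View pics/l14.png

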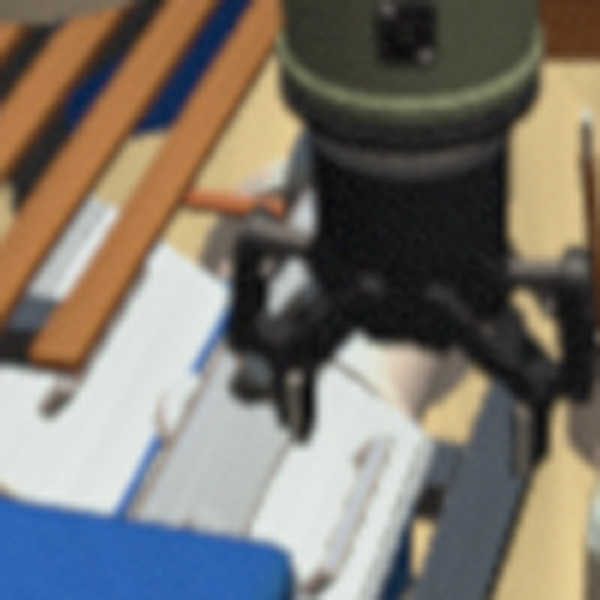

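View pics/l14t.png

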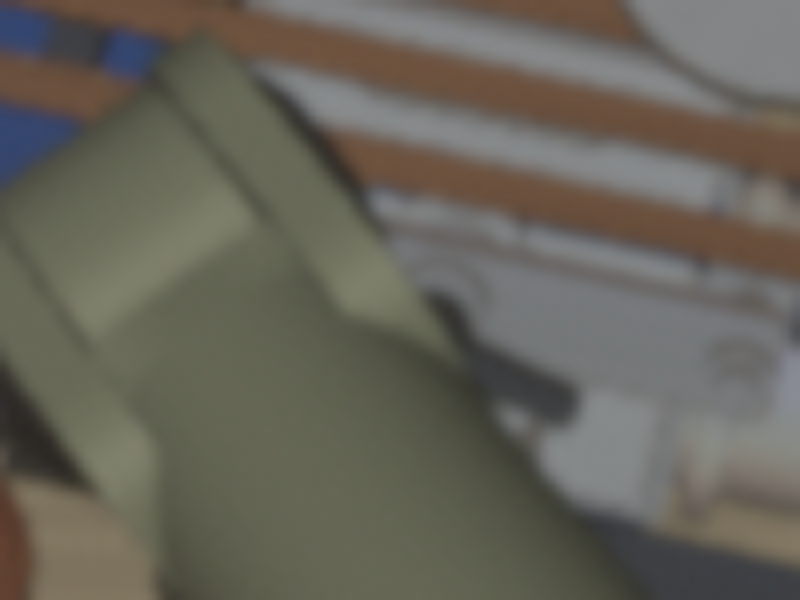

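```bash
python3 - <<'E'
from inc import *
for f,l in[(-18,53),(-40,55)]: print(HUB+f*1e-3*F+l*1e-3*Lf)
E
```

```text
[0.57837708 0.133168  ]
[0.55725779 0.13964685]
```

Request:
{"op": "drive_tool", "data": {
  "series": [
    [100,-0.02,0.003,0,0],
    [0,-0.005,0.003,0.003,0],
    [0,0,0,0.004,0],
    [0,0,0,0,0],
    [0,0,0,0,0],
    [0,0,0,0,0],
    [0,0,0,0,0]
  ]
}}

```text
clock: 17.45
position: [0.52, 0.151, 0.2756]
tool_rot: [3.141, 0.025, 1.376]
force: [-0.7, -1.1, -0.1]
grip_width: 0.0002
```

Request:
{"op": "drive_tool", "data": {
  "series": [
    [0,0.014,-0.005,0.003,0],
    [0,0.015,-0.004,0.001,0],
    [0,0.012,-0.003,0,0],
    [0,0.006,0,0,0]
  ]
}}

```text
clock: 17.85
position: [0.5687, 0.1382, 0.2794]
tool_rot: [3.141, 0.025, 1.376]
force: [0.2, 0.0, -0.5]
grip_width: 0.0001
```

```bash
python3 - <<'E'
from h import *
s=bot.observe();print(s["force"].round(1),s["moment"].round(2),s["position"].round(4))
im=bot.grab_frame("side");crop("side",im,240,150,340,250,6,"l15.png")
E
```

```text
[ 0.2  0.  -0.5] [-0.01  0.01 -0.03] [0.5687 0.1382 0.2794]
```

View pics/l15.png

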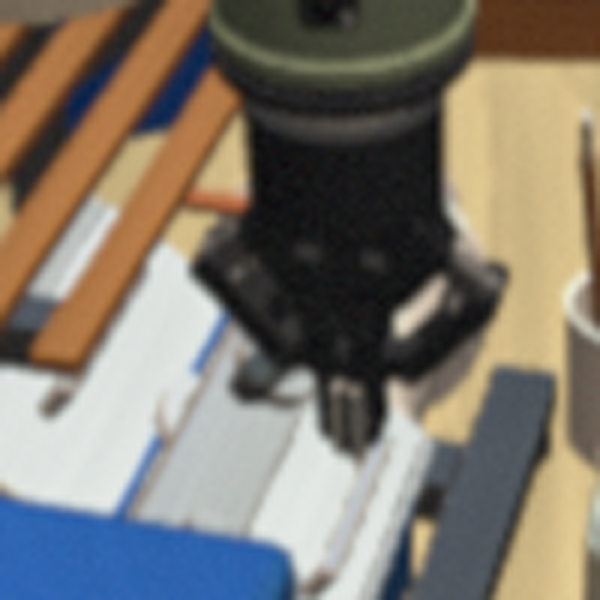

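Request:
{"op": "drive_tool", "data": {
  "series": [
    [0,0.003,0,0.008,0],
    [0,0.003,0,0.001,0]
  ]
}}

```text
clock: 18.1
position: [0.5748, 0.1389, 0.2886]
tool_rot: [-3.141, 0.025, 1.377]
force: [-0.2, 0.7, 0.2]
grip_width: -0.0002
```

Request:
{"op": "drive_tool", "data": {
  "series": [
    [0,0.003,0,0,0]
  ]
}}

```text
clock: 18.2
position: [0.5778, 0.1391, 0.289]
tool_rot: [-3.141, 0.025, 1.377]
force: [-0.3, 0.5, -1.0]
grip_width: -0.0003
```

Request:
{"op": "drive_tool", "data": {
  "series": [
    [0,0.003,0,0,0]
  ]
}}

```text
clock: 18.3
position: [0.5809, 0.1393, 0.2892]
tool_rot: [3.141, 0.025, 1.377]
force: [0.2, -0.2, -0.0]
grip_width: -0.0
```

Request:
{"op": "drive_tool", "data": {
  "series": [
    [0,0.003,0,0,0]
  ]
}}

```text
clock: 18.4
position: [0.5841, 0.1394, 0.2893]
tool_rot: [3.141, 0.025, 1.377]
force: [0.2, 1.2, -0.0]
grip_width: -0.0002
```

```bash
python3 - <<'E'
from h import *
s=bot.observe();print(s["force"].round(1),s["moment"].round(2),s["position"].round(4))
im=bot.grab_frame("side");crop("side",im,240,150,340,250,6,"l16.png")
E
```

```text
[ 0.2  1.2 -0. ] [ 0.03 -0.03 -0.02] [0.5841 0.1394 0.2893]
```

View pics/l16.png

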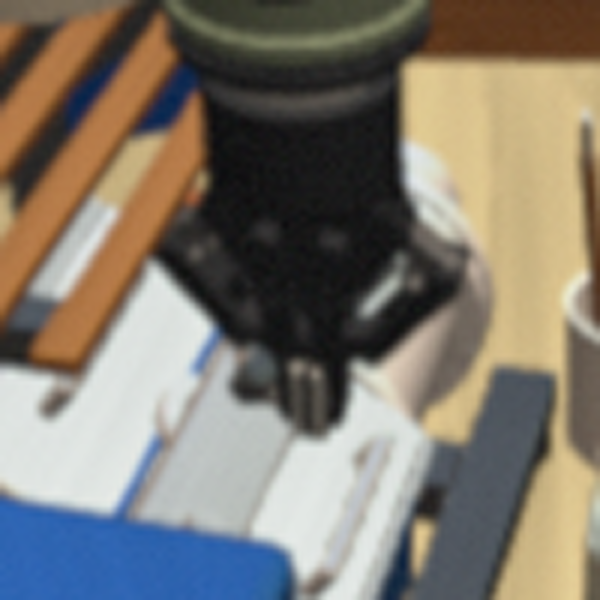

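Request:
{"op": "drive_tool", "data": {
  "series": [
    [0,0.002,0,0,0]
  ]
}}

```text
clock: 18.55
position: [0.5863, 0.1393, 0.2891]
tool_rot: [-3.142, 0.025, 1.377]
force: [-5.6, -1.7, 1.0]
grip_width: -0.0002
```

Request:
{"op": "drive_tool", "data": {
  "series": [
    [0,0.002,0,0,0]
  ]
}}

```text
clock: 18.65
position: [0.587, 0.1392, 0.2888]
tool_rot: [-3.139, 0.027, 1.378]
force: [-18.0, -2.9, 6.4]
grip_width: 0.0001
```

Request:
{"op": "drive_tool", "data": {
  "series": [
    [0,0.003,0,0.001,0]
  ]
}}

```text
clock: 18.75
position: [0.5875, 0.139, 0.2891]
tool_rot: [-3.133, 0.03, 1.378]
force: [-27.2, -2.6, 5.2]
grip_width: 0.0
```

```bash
python3 - <<'E'
from h import *
s=bot.observe();print(s["force"].round(1),s["moment"].round(2),s["position"].round(4))
im=bot.grab_frame("side");crop("side",im,240,150,340,250,6,"l17.png")
im=bot.grab_frame("top");crop("top",im,250,140,350,215,8,"l17t.png")
E
```

```text
[-27.2  -2.6   5.2] [-0.56  5.63 -0.39] [0.5875 0.139  0.2891]
```

View pics/l17.png

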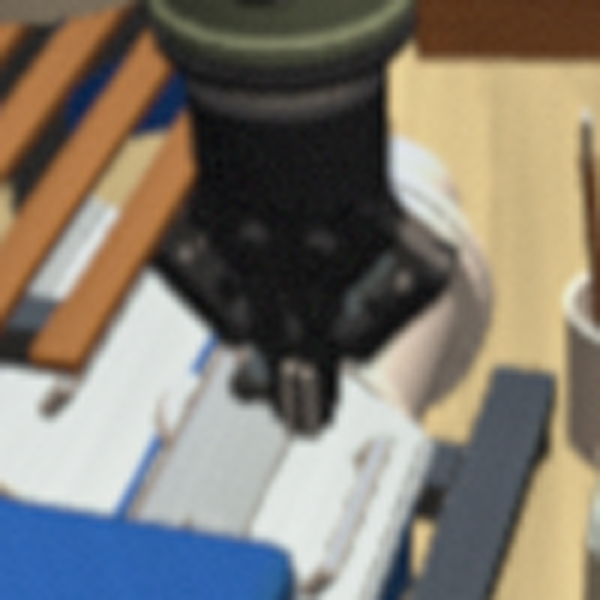

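View pics/l17t.png

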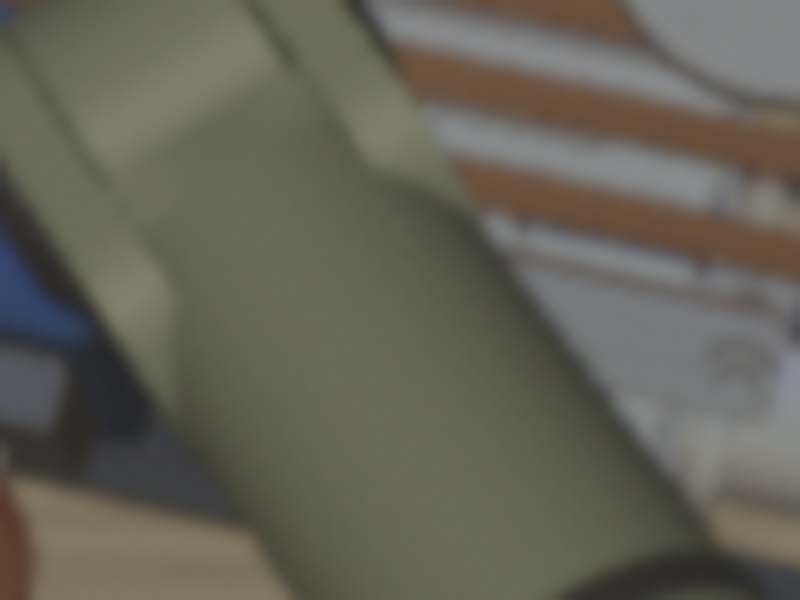

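Request:
{"op": "drive_tool", "data": {
  "series": [
    [0,-0.015,0.003,0,0],
    [0,-0.03,0.003,0,0],
    [0,-0.035,0,0.01,0],
    [0,-0.035,0,0.03,0],
    [0,-0.03,-0.02,0.04,0],
    [0,-0.02,-0.04,0.04,0],
    [0,0,-0.045,0.03,0],
    [0,0,-0.045,0,0],
    [0,0,-0.045,0,0],
    [0,0,-0.045,0,0],
    [0,0,-0.03,0,0],
    [0,0,0,0,0]
  ]
}}

```text
clock: 20.05
position: [0.4178, -0.1226, 0.4322]
tool_rot: [-3.134, 0.034, 1.382]
force: [-0.7, -0.2, -0.4]
grip_width: -0.0002
```

```bash
python3 look.py l18; python3 - <<'E'
from h import *
for n in("side","top"):
    a=cv2.imread(f"pics/{n}0.png");im=bot.grab_frame(n);cv2.imwrite(f"pics/{n}_end.png",im[:,:,::-1])
    for t in ["vase_mid","tool_mug_mid","glaze_jar_mid","bowl_mid","shelf_bowl_mid","shelf_bat_mid","paddle_mid"]:
        for r in bot.masks_of(n,t)[:3]: print(n,t,round(r["conf"],2),np.round(r["point"],1),r["mask"].sum())
im=bot.grab_frame("top");crop("top",im,250,140,350,215,8,"l18t.png")
im=bot.grab_frame("side");crop("side",im,235,160,335,260,6,"l18s.png")
E
```

```text
20.05 [ 0.4178 -0.1226  0.4322] [-3.134  0.034  1.382] [-0.7 -0.2 -0.4]
side vase_mid 0.96 [314.7 308.4] 2052
side vase_mid 0.69 [372.  309.3] 2018
side vase_mid 0.57 [389.3 364.3] 2246
side glaze_jar_mid 0.84 [351.4 241.9] 1058
side bowl_mid 0.8 [309.6 378.6] 2302
side bowl_mid 0.29 [245.6 137.9] 1343
side shelf_bowl_mid 0.7 [205.9 162. ] 1881
side shelf_bat_mid 0.8 [247.7 136.3] 1292
side paddle_mid 0.56 [349.3 292. ] 802
side paddle_mid 0.19 [246.8 137.2] 1330
top vase_mid 0.81 [239.9 209.4] 582
top vase_mid 0.81 [194.9 254.7] 663
top vase_mid 0.65 [234.2 252. ] 569
top glaze_jar_mid 0.78 [341.7 244.7] 445
top bowl_mid 0.63 [206.3 211.4] 1189
top shelf_bowl_mid 0.85 [277.9 103. ] 1306
top shelf_bat_mid 0.79 [350.7 127.6] 1922
top shelf_bat_mid 0.54 [299.8 181.2] 224
top shelf_bat_mid 0.49 [290.9 170.4] 12351
top paddle_mid 0.67 [291.9 239.3] 675
top paddle_mid 0.55 [305.6 164.7] 1292
```

View pics/l18t.png

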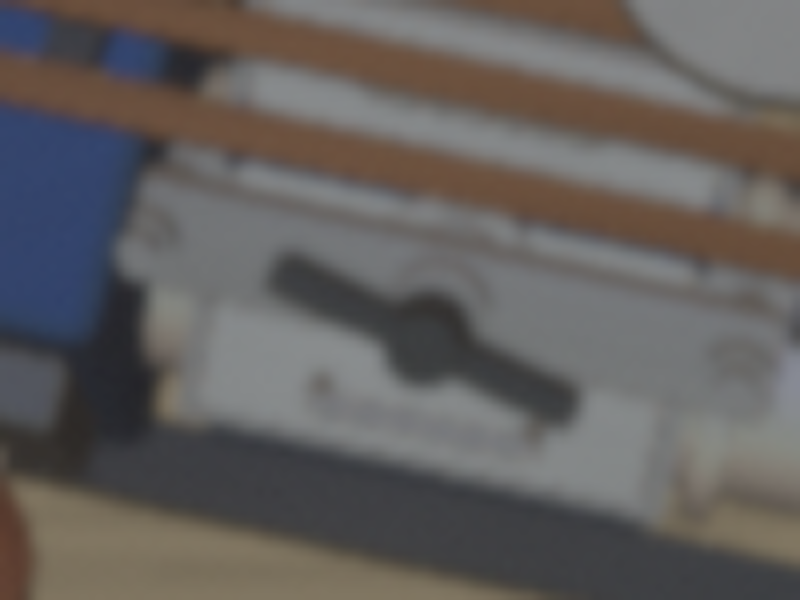

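View pics/side_end.png

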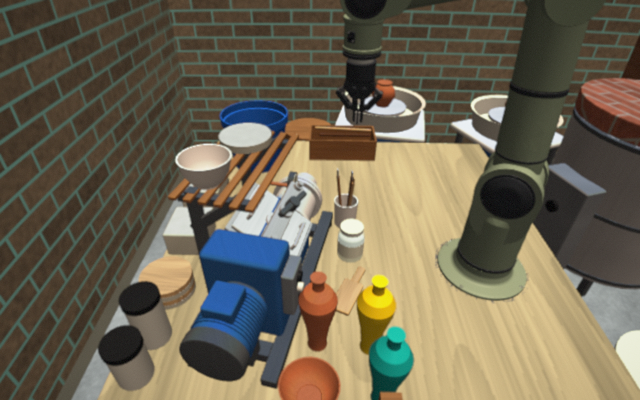

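View pics/l18s.png

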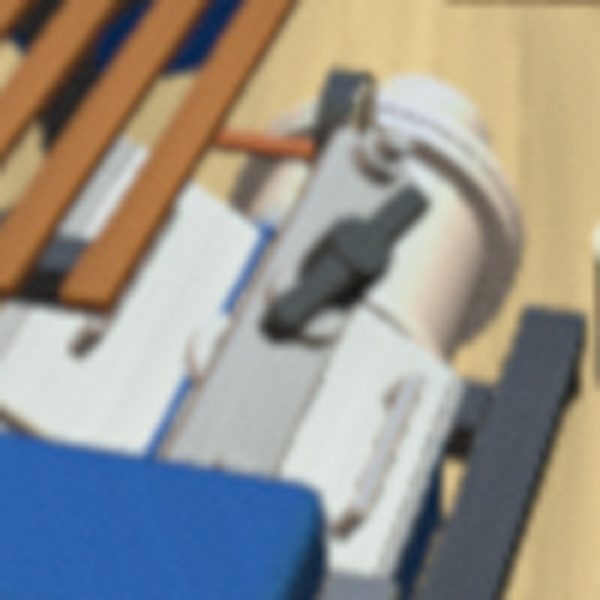

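```bash
python3 -c "
from workcell import bot
print(bot.job_done(), bot.observe()['clock'])"
```

```text
the job is handed in; nothing more can be done
the job is handed in; nothing more can be done
```

The clamp screw is wound up against a hard stop, the handle is let go, and the job is handed in at about 20 s of the 72 s allowed.

**What I did:** The move rows cannot tilt the tool, so I kept it vertical. I used the rear finger of the open gripper as a peg. Three strokes wound the T-handle clockwise, changing bar ends in between, from about -1.0 rad to about 6.5 rad (roughly one turn past level). I then pushed again, with the open finger and once with the shut fingers, to test the stop.

**Final checks:**
- **Screw tight:** the push force rose from about 5 N to 17 N and then sharply. The bar stayed at about 11 degrees under pushes of 44 N and 27 N along x. The force and moment readings put the contact at the bar's height, not at the shelf.
- **Lid depth:** I could not measure it directly. That it is hard down is inferred from the steep rise in force and from the lid looking lower in the pictures.
- **Pots and tools:** the vase, bowls, jar, plate and paddle are within about 4 pixels of where the detector or the first pictures had them. The mug was not found by the detector in the last pictures, but it looks unmoved in the side view.
- **Robot:** clear of everything, with the force reading near zero.

**Disagreements and doubts:**
- The bar sat about 5 mm from my fitted model at the last contacts.
- The tool drifted up to about 3.5 degrees off vertical.
- During one finger push the total force reached about 50 N. I took that as finger contact, which the 40 N limit on the gripper's body should not cover.

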